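# Clear the biscuit slab at the coffee bar

### The arm

A 7-joint arm with a two-finger parallel gripper is mounted at the origin on the work surface. World frame = base frame: x ahead of the robot, y to its left, z up, the work surface at z = 0. Lengths are in m, angles in rad, forces in N, time in s.
With the tool pointing down it reaches from about 0.425 to 0.875 m from the base axis. Payload 8.4 kg.
Tool frame: the origin (TCP) lies midway between the tips of the shut fingers; the grasp point (between the pads) lies 19 mm behind it (bot.hold_point_z is the distance from the TCP to the grasp point, in m); y points along the fingers, x is the direction in which the jaws open and shut, and the axes are right-handed (so a half turn about y gives the same grasp; the last joint's range is limited). The gripper opens to 87 mm and grips with 3 to 60 N. Pads are 19 mm wide; open, the fingers measure 117 mm over their backs; the gripper's body (75 mm by 190 mm) begins 51 mm behind the grasp point.
Start: joints at [-1.305, 0.333, 0.04, 1.465, -0.013, 1.343, -0.059], TCP at [0.232, 0.607, 0.223] pointing down, gripper open.
Joint ranges: [-2.58, 2.58], [-0.38, 2.09], [-1.3, 1.39], [0.25, 2.4], [-1.5, 4.64], [0.08, 2.09], [-2.65, 2.65]. Speed limits (rad/s): [2.22, 2.22, 2.79, 2.79, 3.14, 3.14, 3.14].

### API

Orientations are given as a rotation vector (axis times angle).
In Python, from bench import bot gives the robot as it stands.
- The arm moves only by the shell command python3 -m crank 'ROWS' [FORCE]. ROWS is JSON, a list of rows, each a list of 7 numbers: the closure, from -1 (fully open) to 1 (shut), then the shift along the tool's x, y, z in mm, then the turn, a rotation vector about the tool's x, y, z in rad. In form: [[hand, dx, dy, dz, wx, wy, wz], ...]. A call has 1 to 8 rows; each row shifts and turns the commanded pose from where the row before left it, along the tool's axes as they then stand; what a row does not reach is not made up. A row lasts 1/12 s, in which the tool goes at most 41.7 mm and 7.16 degrees, less where a joint would pass 70% of its speed; a pose out of reach is approached as far as the arm can. A call is refused whole if a number of a shift passes 41.7 or a number of a turn 0.125, either way. A call with a gripper value outside its range is refused whole. The fingers move at their own pace and stop on an object; FORCE is the grip in N (left out, the last holds). Time passes only in rows, so rows that do not move let the fingers close. It gives the time, the measured TCP pose, the force and the opening at its end, in the units of the state.
- bot.get_obs(): the state, without advancing time (a new reading comes with each control period).
- bot.camera(name): name is "scene" or "side" or "wrist"; returns a dict with "img" (400x640x3 uint8, red, green, blue), "vfov" (degrees; the focal length in pixels is half the picture's height over the tangent of half this angle, whatever the lens; pixels are square), "cx", "cy" (the principal point, pixels), "origin" and "orientation" of the camera in the world. Camera axes: x right, y up, looking along -z (the intrinsics and any distortion apply to the point x, -y, -z); pixel columns grow to the right and rows downward; lengths in m; the calibration is good to about 2 mm. The wrist camera is an equidistant fisheye: a pixel r from the principal point sees the ray r / f radians off the axis. A picture is of the moment at which its call begins. There is no depth.
- bot.job_done(): hands the job in, once; it reports no verdict.
The state is a dict: "time": time; "q": joint angles; "qvel": joint speeds; "effort": joint torques, N m; "ee_pos": TCP position; "ee_rot": TCP orientation; "contact_force": force on the tool from outside, world axes, zero at the start; "wrist_torque": the same for the moment, N m; "opening": finger opening in m.
Only numpy, scipy, OpenCV 4.12 (cv2) and the standard library are available. Lean on these libraries where they do the work, as an engineer would, in place of code of your own. Each camera call takes 0.05 s, during which the arm holds its last target.

### The job

Pick up the scraper block from its rubber mat and use it to wipe all four broken biscuit pieces along the marble serving slab and off its end into the steel crumb pan. Push the pieces with the scraper, not with the robot's hand. Then stand the scraper back upright on the middle of its mat and let go, leaving the mug, jug, tamper, jar and bowl where they stand.

Things in the scene. Friction and masses are not known exactly. Their poses are not given: they have to be found in the camera images.
- scraper_mid (a point): Centre (half-way up) of the loose scraper block, 80 mm tall, 0.17 to 0.35 kg, standing on the mat. Foot: grey plastic bar 160 mm (its x) x 40 mm (its y) x 30 mm high with flat long faces; on top of it, centred, an upright pale wooden grip 100 mm (x) x 20 mm thick (y) that rises from 30 to 80 mm above the underside. Pinch the grip across its 20 mm thickness from above. z points up; the underside lies 40 mm below this point.
- slab: Fixed serving slab; origin at the centre of its underside on the counter. 210 mm (x) x 280 mm (y). White marble top 60 mm above the counter; along both long edges (x = +-92 mm to +-105 mm) pale timber lips whose top is 74 mm above the counter. So a channel 184 mm wide runs along y, open at both ends (y = +-140 mm): the crumb pan lies at one end, the mat at the other, either way round. It is turned by up to 0.2 rad.
- pan: Fixed open steel crumb pan at one open end of the slab, 2 mm from it and square to it; origin at the centre of its underside on the counter. Outside 204 mm (x) x 182 mm (y), rim 48 mm above the counter (12 mm below the marble), walls and floor 4 mm.
- mat: Fixed flat black rubber mat at the other open end of the slab, square to it; origin at the centre of its underside on the counter. 240 mm (x) x 182 mm (y), top 4 mm above the counter. The scraper's place.
- piece1_mid (a point): Centre (half-way up) of loose biscuit piece 1, brown, flat, 60 mm (its x) x 32 mm (y) x 16 mm thick, one end round and the other broken, about 20 g, lying flat on the marble at any yaw, at least 45 mm in from the slab's open ends.
- piece2_mid (a point): Centre (half-way up) of loose biscuit piece 2, brown, flat, 55 mm (its x) x 36 mm (y) x 15 mm thick, one end round and the other broken, about 20 g, lying flat on the marble at any yaw, at least 45 mm in from the slab's open ends.
- piece3_mid (a point): Centre (half-way up) of loose biscuit piece 3, brown, flat, 58 mm (its x) x 30 mm (y) x 18 mm thick, one end round and the other broken, about 20 g, lying flat on the marble at any yaw, at least 45 mm in from the slab's open ends.
- piece4_mid (a point): Centre (half-way up) of loose biscuit piece 4, brown, flat, 50 mm (its x) x 34 mm (y) x 16 mm thick, one end round and the other broken, about 20 g, lying flat on the marble at any yaw, at least 45 mm in from the slab's open ends.
- mug: Bystander: white mug, 80 mm wide, 85 mm tall, beyond the slab's far lip; origin under its centre.
- jug: Bystander: steel milk jug, 76 mm wide, 85 mm tall, beyond the slab's far lip; origin under its centre.
- tamper: Bystander: dark steel tamper, 58 mm wide, 84 mm tall, on the robot's side of the slab; origin under its centre.
- canister: Bystander: amber glass jar, 90 mm wide, 120 mm tall, to the left; origin under its centre.
- bowl: Bystander: white bowl, 130 mm wide, 50 mm tall, to the right; origin under its centre.
There are look-alikes about, which are no part of the job. What is shaped like the part that bears piece3_mid but blue or purple is not meant.

How it is judged:
On the way, in this order (a step that is already met when the one before it is completed fails the run):
1. the scraper is held up over the slab (x of scraper_mid in the frame of slab between -0.1 and 0.1 m and y of scraper_mid in the frame of slab between -0.19 and 0.19 m and z of scraper_mid in the frame of slab above 0.09 m), for 0.1 s.
2. all four pieces are in the crumb pan while the scraper is off its mat (x of piece1_mid in the frame of pan between -0.1 and 0.1 m and y of piece1_mid in the frame of pan between -0.09 and 0.09 m and z of each of piece1_mid, piece2_mid, piece3_mid, piece4_mid in the frame of pan below 0.05 m and x of piece2_mid in the frame of pan between -0.1 and 0.1 m and y of piece2_mid in the frame of pan between -0.09 and 0.09 m and x of piece3_mid in the frame of pan between -0.1 and 0.1 m and y of piece3_mid in the frame of pan between -0.09 and 0.09 m and x of piece4_mid in the frame of pan between -0.1 and 0.1 m and y of piece4_mid in the frame of pan between -0.09 and 0.09 m and horizontal distance between scraper_mid and mat above 0.15 m), for 0.1 s.
At the end, for the whole second after the job is handed in: All four piece centres in the crumb pan (within 100 mm in its x, 90 mm in its y of its centre, at most 50 mm above its underside); the scraper at rest upright (0.12 rad) on the mat, its centre within 80 mm of the mat's middle along each mat axis and 36 to 52 mm above its underside (x of piece1_mid in the frame of pan between -0.1 and 0.1 m and y of piece1_mid in the frame of pan between -0.09 and 0.09 m and z of each of piece1_mid, piece2_mid, piece3_mid, piece4_mid in the frame of pan below 0.05 m and x of piece2_mid in the frame of pan between -0.1 and 0.1 m and y of piece2_mid in the frame of pan between -0.09 and 0.09 m and x of piece3_mid in the frame of pan between -0.1 and 0.1 m and y of piece3_mid in the frame of pan between -0.09 and 0.09 m and x of piece4_mid in the frame of pan between -0.1 and 0.1 m and y of piece4_mid in the frame of pan between -0.09 and 0.09 m and x of scraper_mid in the frame of mat between -0.08 and 0.08 m and y of scraper_mid in the frame of mat between -0.08 and 0.08 m and z of scraper_mid in the frame of mat between 0.036 and 0.052 m and angle between scraper_mid's own z axis and vertical below 0.12 rad and linear speed of scraper below 0.03 m/s); the robot touches nothing.
It fails at once if the robot's hand or arm touches a biscuit piece (contact force between any of the fingers, the arm and piece1 above 0.5 N or contact force between any of the fingers, the arm and piece2 above 0.5 N or contact force between any of the fingers, the arm and piece3 above 0.5 N or contact force between any of the fingers, the arm and piece4 above 0.5 N).
It fails at once if a bystander (mug, jug, tamper, jar, bowl) is moved more than 20 mm (distance of any of mug, jug, tamper, canister, bowl from where it was at the start of the episode above 0.02 m).
It also fails if it takes over 53 s, if anything falls off the work surface, if the arm or the gripper's body presses on something with over 40 N, if the wrist force passes 120 N, or if a joint passes its speed limit or range.

## Working session

There is one attempt and no reset: what is moved stays moved. The work goes in short steps, Python scripts to look and compute and a shell command to move; the robot and the scene stay as the last step left them, time stands still between calls to the robot, and variables do not carry over. Pictures are saved under pics/ and viewed, and the job is handed in when it is done.

```bash
ls; mkdir -p pics; python3 - <<'E'
from bench import bot
import cv2
o=bot.get_obs();print(o['time'],o['ee_pos'],o['ee_rot'],o['opening'],bot.hold_point_z)
for n in ["scene","side","wrist"]:
    c=bot.camera(n);cv2.imwrite(f"pics/{n}0.png",c["img"][:,:,::-1])
    print(n,{k:v for k,v in c.items() if k!="img"})
E
```

```text
pics
0.0 [0.23173845 0.60677023 0.22165759] [-1.36101788 -0.93550702  0.93762067] 0.08666370465895723 0.0187
scene {'vfov': 42.97830121047394, 'cx': 312.425213011109, 'cy': 198.98735487301838, 'origin': array([ 1.19069098, -1.2970089 ,  1.14014967]), 'orientation': array([0.92148093, 0.22655618, 0.42967209])}
side {'vfov': 53.5011643664161, 'cx': 319.47129183691834, 'cy': 193.00452922947406, 'origin': array([0.43366049, 0.74606922, 0.92619618]), 'orientation': array([ 0.07003634, -1.08208991, -2.78672202])}
wrist {'vfov': 65.70646984690485, 'cx': 317.14964148288306, 'cy': 199.04064181115325, 'origin': array([0.16989915, 0.630592  , 0.38503493]), 'orientation': array([-0.21761276, -0.14610662,  1.20101615])}
```

View pics/scene0.png

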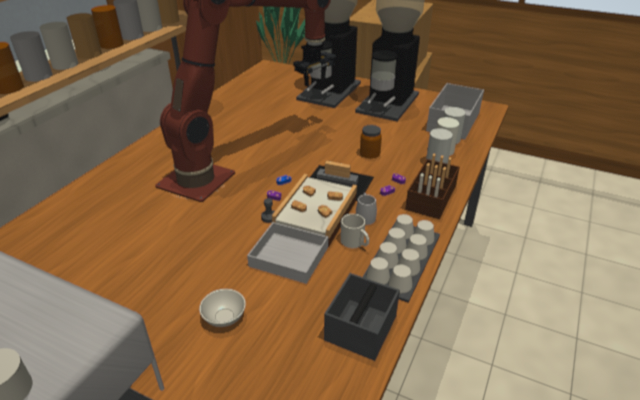

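View pics/side0.png

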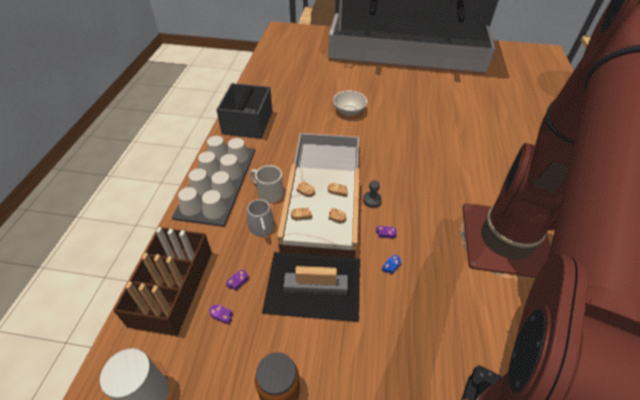

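View pics/wrist0.png

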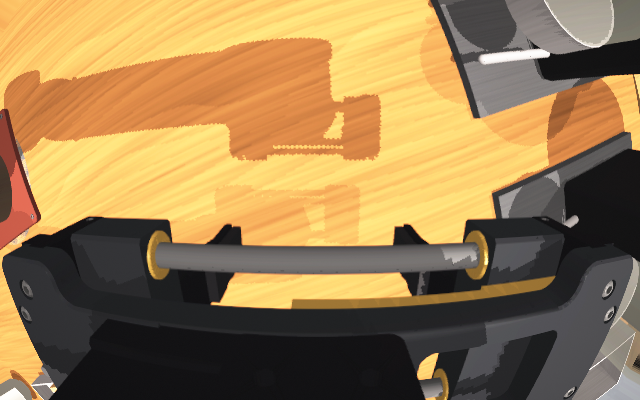

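```bash
cat > h.py <<'E'
import numpy as np, cv2
from bench import bot
from scipy.spatial.transform import Rotation as R
def K(c):
    f=200/np.tan(np.radians(c["vfov"]/2)); return f
def ray(c,u,v):
    f=K(c); M=R.from_rotvec(c["orientation"]).as_matrix()
    d=M@np.array([(u-c["cx"])/f,-(v-c["cy"])/f,-1.0]); return np.array(c["origin"]),d
def onz(c,u,v,z):
    o,d=ray(c,u,v); return o+d*(z-o[2])/d[2]
def proj(c,p):
    f=K(c); M=R.from_rotvec(c["orientation"]).as_matrix()
    q=M.T@(np.array(p)-c["origin"]); return np.array([c["cx"]+f*q[0]/-q[2], c["cy"]-f*q[1]/-q[2]])
E
python3 - <<'E'
from h import *
print(R.from_rotvec(bot.get_obs()['ee_rot']).as_matrix().round(3))
a=cv2.imread("pics/side0.png")[120:330,240:420];cv2.imwrite("pics/sidecrop.png",cv2.resize(a,None,fx=2.85*1.0,fy=2.85,interpolation=cv2.INTER_CUBIC))
a=cv2.imread("pics/scene0.png")[150:290,230:420];cv2.imwrite("pics/scenecrop.png",cv2.resize(a,None,fx=4,fy=4,interpolation=cv2.INTER_CUBIC))
for n in ("side","scene"):
    c=bot.camera(n); hsv=cv2.cvtColor(c["img"],cv2.COLOR_RGB2HSV)
    im=c["img"]
    # marble
    m=((hsv[...,1]<70)&(hsv[...,2]>200)).astype(np.uint8)
    k,l,s,ce=cv2.connectedComponentsWithStats(m)
    for i in range(1,k):
        if 500<s[i,4]<20000: print(n,"white",s[i],ce[i].round(1))
    m=((hsv[...,2]<45)).astype(np.uint8)
    k,l,s,ce=cv2.connectedComponentsWithStats(m)
    for i in range(1,k):
        if 500<s[i,4]<20000: print(n,"black",s[i],ce[i].round(1))
E
```

```text
[[ 0.357 -0.    -0.934]
 [ 0.934 -0.001  0.357]
 [-0.001 -1.    -0.   ]]
side white [ 284  167   71   78 3623] [321.8 207.2]
side white [   0  333   64   67 3019] [ 23.9 364.9]
side white [  34  344   56   56 1480] [ 62.1 373. ]
side white [ 100  349   49   47 1686] [123.9 372.3]
side black [ 342    0  155   39 2991] [420.5  14.6]
side black [169 238  41  96 970] [189.4 287.3]
side black [ 264  251   95   70 3588] [313.1 288.6]
side black [ 508  309   38   84 1760] [526.4 350.2]
scene white [526   0 114  15 962] [597.    4.5]
scene white [278 179  73  44 891] [313.1 199.2]
scene black [ 294   20   63   87 2816] [331.3  59.6]
scene black [ 357   29   62   91 2457] [395.4  67.1]
scene black [ 329  276   66   48 1447] [362.5 297.3]
scene black [ 325  297   73   62 1554] [357.  335.2]
```

View pics/sidecrop.png

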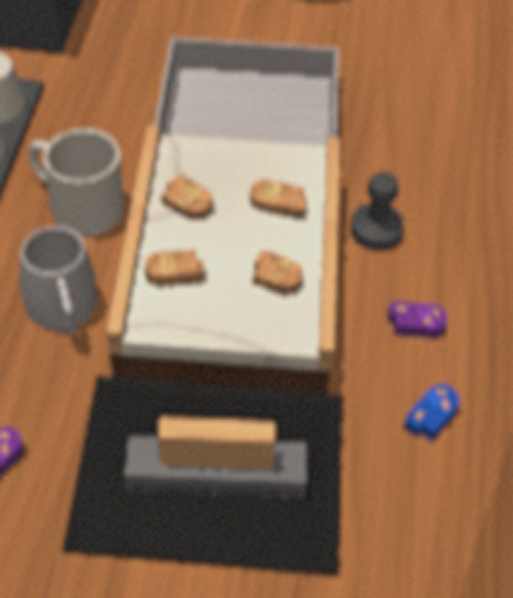

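View pics/scenecrop.png

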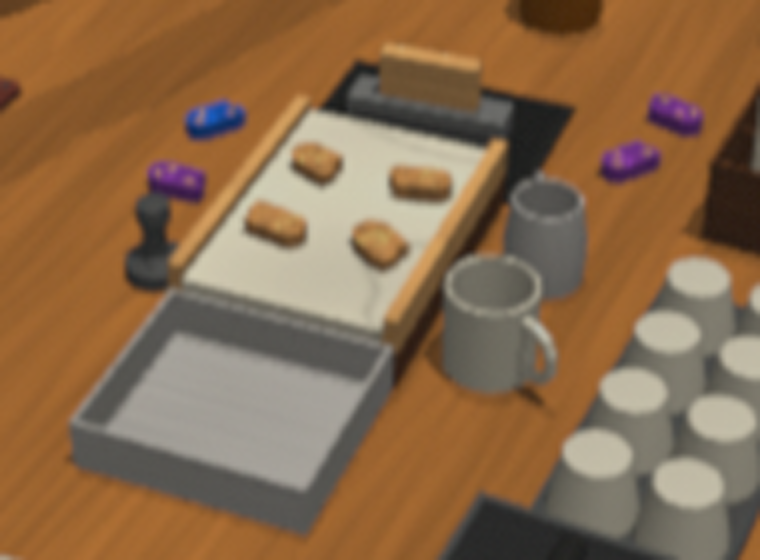

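```bash
python3 - <<'E'
from h import *
def rect(c,m,z,name,area=(150,20000),box=None):
    n,l,s,ce=cv2.connectedComponentsWithStats(m.astype(np.uint8))
    for i in range(1,n):
        if not area[0]<s[i,4]<area[1]: continue
        if box and not(box[0]<ce[i,0]<box[2] and box[1]<ce[i,1]<box[3]): continue
        cn=max(cv2.findContours((l==i).astype(np.uint8),cv2.RETR_EXTERNAL,cv2.CHAIN_APPROX_NONE)[0],key=len)[:,0]
        p=np.array([onz(c,u,v,z)[:2] for u,v in cn],np.float32)
        r=cv2.minAreaRect(p*1000); print(name,ce[i].round(0),"c",np.round(r[0],1),"size",np.round(r[1],1),"ang",round(r[2],1), "corners",cv2.boxPoints(r).round(0).tolist())
c=bot.camera("side"); h=cv2.cvtColor(c["img"],cv2.COLOR_RGB2HSV)
H,S,V=[h[...,i].astype(int) for i in range(3)]
for u,v in [(316,270),(316,277),(316,284),(300,200),(306,190),(288,200),(340,220),(325,160),(330,140)]: print((u,v),h[v,u])
rect(c,(S<70)&(V>200),.06,"marble",(500,20000),(270,150,370,250))
rect(c,V<45,.004,"mat",(500,20000),(260,240,360,330))
rect(c,(H>5)&(H<22)&(S>90)&(V>120),.076,"brown",(60,1000),(270,160,355,300))
for nm,uvz in dict(pan=[(300,135,.048),(358,137,.048)],marb=[(295,168,.06),(355,171,.06),(352,245,.06),(285,241,.06)],mat=[(275,253,.004),(360,258,.004),(359,319,.004),(263,313,.004)],grip=[(297,267,.084),(336,267,.084)],foot=[(284,284,.034),(347,287,.034),(347,294,.004),(284,293,.004)]).items():
    print(nm,[onz(c,*q)[:2].round(3).tolist() for q in uvz])
E
```

```text
(316, 270) [ 17 115 222]
(316, 277) [ 13 117 113]
(316, 284) [ 11  61 101]
(300, 200) [ 23  31 221]
(306, 190) [ 16 119 207]
(288, 200) [ 14 126 206]
(340, 220) [ 13 133 142]
(325, 160) [  9  22 184]
(330, 140) [ 9 19 96]
marble [322. 207.] c [537.   -2.2] size [180.8 281.5] ang 4.1 corners [[437.0, 132.0], [457.0, -149.0], [637.0, -136.0], [617.0, 145.0]]
mat [313. 289.] c [521.7 227.6] size [231.2 186.2] ang 4.0 corners [[400.0, 312.0], [413.0, 127.0], [644.0, 143.0], [631.0, 329.0]]
brown [305. 188.] c [589.7 -32.9] size [37.9 52.4] ang 65.2 corners [[558.0, -39.0], [606.0, -61.0], [621.0, -27.0], [574.0, -5.0]]
brown [337. 188.] c [497.9 -49.6] size [34.3 56.6] ang 86.6 corners [[469.0, -65.0], [525.0, -68.0], [527.0, -34.0], [471.0, -31.0]]
brown [300. 213.] c [586.9  59.6] size [52.9 31.6] ang 18.9 corners [[557.0, 66.0], [567.0, 36.0], [617.0, 53.0], [607.0, 83.0]]
brown [337. 215.] c [485.7  50. ] size [35.5 48.6] ang 75.7 corners [[458.0, 39.0], [505.0, 27.0], [514.0, 61.0], [467.0, 73.0]]
brown [315. 271.] c [515.5 235.6] size [101.6  25.1] ang 6.3 corners [[464.0, 243.0], [466.0, 218.0], [567.0, 229.0], [565.0, 254.0]]
pan [[0.659, -0.304], [0.46, -0.328]]
marb [[0.641, -0.128], [0.454, -0.147], [0.435, 0.133], [0.612, 0.15]]
mat [[0.642, 0.155], [0.408, 0.133], [0.395, 0.308], [0.63, 0.331]]
grip [[0.561, 0.237], [0.467, 0.222]]
foot [[0.591, 0.261], [0.434, 0.244], [0.432, 0.246], [0.591, 0.27]]
```

```bash
cat >> h.py <<'E'
def to(x,y,z,yaw=None):
    o=bot.get_obs(); M=R.from_rotvec(o['ee_rot']).as_matrix()
    d=M.T@(np.array([x,y,z])-o['ee_pos'])*1000
    print("t",round(o['time'],2),"pos",o['ee_pos'].round(4),"yawx",round(np.degrees(np.arctan2(M[1,0],M[0,0])),1),"downtilt",M[2].round(3),"F",np.round(o['contact_force'],1),"open",round(o['opening'],4),"-> tool mm",d.round(1))
E
python3 - <<'E'
from h import *
c=bot.camera("side")
print("jar top",onz(c,277,366,.12),"tamper base",onz(c,373,201,.0),"mug",onz(c,268,182,.085),"jug",onz(c,260,210,.085))
E
python3 -m crank '[[-1,0,0,0,0,-0.118,0],[-1,0,0,0,0,-0.118,0],[-1,0,0,0,0,-0.118,0],[-1,0,0,0,0,-0.118,0],[-1,0,0,0,0,0,0]]'
python3 -c "
from h import *
to(.515,.236,.24)"
```

```text
jar top [0.55046217 0.48651429 0.12      ] tamper base [ 0.38707913 -0.08519294  0.        ] mug [ 0.70131056 -0.03171118  0.085     ] jug [0.6969093 0.0763053 0.085    ]
time: 0.77
ee_pos: [0.232, 0.6071, 0.2225]
ee_rot: [-1.154, -1.292, 1.292]
contact_force: [0.1, -1.4, 0.2]
opening: 0.0867
t 0.77 pos [0.232  0.6071 0.2225] yawx 96.5 downtilt [-0. -1.  0.] F [ 0.1 -1.4  0.2] open 0.0867 -> tool mm [-400.6  -17.5 -239.5]
```

```bash
python3 -m crank '[[-1,-33,-1.5,-20,0,0,0],[-1,-33,-1.5,-20,0,0,0],[-1,-33,-1.5,-20,0,0,0],[-1,-33,-1.5,-20,0,0,0],[-1,-33,-1.5,-20,0,0,0],[-1,-33,-1.5,-20,0,0,0],[-1,-33,-1.5,-20,0,0,0],[-1,-33,-1.5,-20,0,0,0]]' >/dev/null
python3 -m crank '[[-1,-33,-1.5,-20,0,0,0],[-1,-33,-1.5,-20,0,0,0],[-1,-33,-1.5,-20,0,0,0],[-1,-33,-1.5,-20,0,0,0],[-1,0,0,0,0,0,0],[-1,0,0,0,0,0,0]]'
python3 - <<'E'
from h import *
to(.515,.236,.24)
c=bot.camera("wrist");cv2.imwrite("pics/w1.png",c["img"][:,:,::-1]);print(c['origin'],c['orientation'])
c=bot.camera("side");cv2.imwrite("pics/s1.png",c["img"][:,:,::-1])
E
```

```text
time: 1.93
ee_pos: [0.5144, 0.2366, 0.2408]
ee_rot: [-1.162, -1.281, 1.281]
contact_force: [0.6, 0.9, 0.4]
opening: 0.0869
t 1.93 pos [0.5144 0.2366 0.2408] yawx 95.6 downtilt [-0.    -1.    -0.001] F [0.6 0.9 0.4] open 0.0869 -> tool mm [-0.6  0.8 -0.6]
[0.44826469 0.2300204  0.40402433] [-0.18754684 -0.20420851  1.66085207]
```

View pics/w1.png

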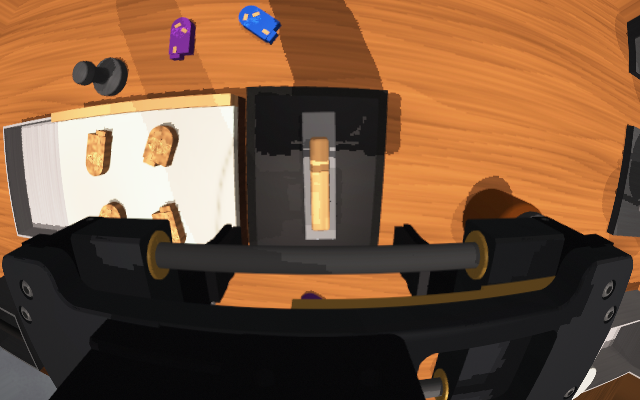

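View pics/s1.png

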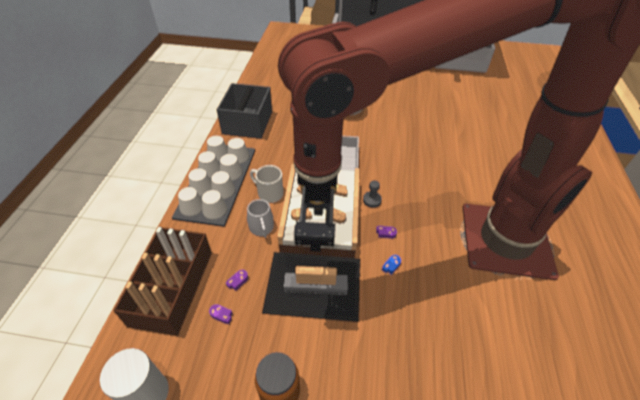

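```bash
cat >> h.py <<'E'
def wz(c,u,v,z):
    f=K(c); M=R.from_rotvec(c["orientation"]).as_matrix()
    dx,dy=u-c["cx"],v-c["cy"]; r=np.hypot(dx,dy); th=r/f
    d=M@np.array([np.sin(th)*dx/r,-np.sin(th)*dy/r,-np.cos(th)]); o=np.array(c["origin"])
    return o+d*(z-o[2])/d[2]
E
python3 - <<'E'
from h import *
c=bot.camera("wrist");a=c["img"][80:260,230:400,::-1];cv2.imwrite("pics/w1c.png",cv2.resize(a,None,fx=3.3,fy=3.3,interpolation=cv2.INTER_CUBIC))
for u,v,z in [(311,138,.084),(328,138,.084),(311,231,.084),(328,231,.084),(302,112,.034),(335,112,.034),(305,240,.034),(335,240,.034),(240,100,.06),(240,240,.06),(248,88,.004),(387,91,.004)]: print(u,v,wz(c,u,v,z).round(4))
E
```

```text
311 138 [0.4626 0.2278 0.084 ]
328 138 [0.4608 0.2451 0.084 ]
311 231 [0.5629 0.238  0.084 ]
328 231 [0.5609 0.2566 0.084 ]
302 112 [0.4353 0.2132 0.034 ]
335 112 [0.4311 0.2519 0.034 ]
305 240 [0.5941 0.2324 0.034 ]
335 240 [0.5901 0.2707 0.034 ]
240 100 [0.428  0.1437 0.06  ]
240 240 [0.5933 0.1536 0.06  ]
248 88 [0.4085 0.1384 0.004 ]
387 91 [0.3934 0.3175 0.004 ]
```

View pics/w1c.png

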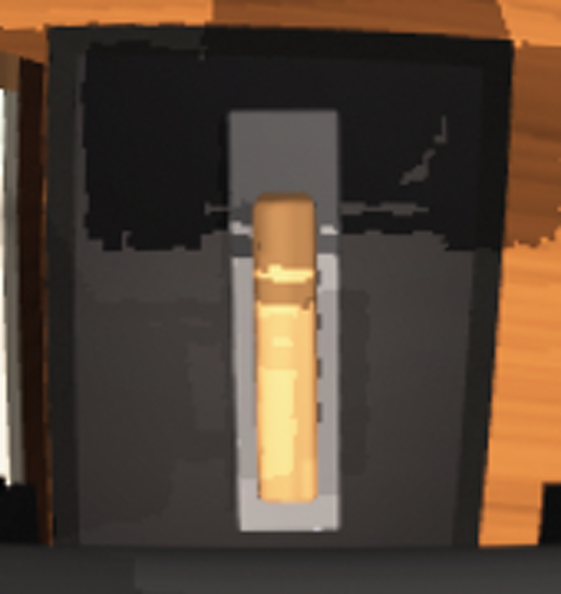

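```bash
python3 -c "
from h import *
to(.512,.242,.043)"
```

```text
t 2.08 pos [0.5121 0.2404 0.2405] yawx 96.1 downtilt [ 0. -1.  0.] F [-0.4  0.7  0.5] open 0.0869 -> tool mm [ 1.500e+00  1.975e+02 -1.000e-01]
```

```bash
python3 -m crank '[[-1,1.5,35,0,0,0,0],[-1,0,35,0,0,0,0],[-1,0,35,0,0,0,0],[-1,0,35,0,0,0,0],[-1,0,25,0,0,0,0],[-1,0,20,0,0,0,0],[-1,0,12,0,0,0,0],[-1,0,0,0,0,0,0]]' 
python3 -m crank '[[1,0,0,0,0,0,0],[1,0,0,0,0,0,0],[1,0,0,0,0,0,0],[1,0,0,0,0,0,0],[1,0,0,0,0,0,0],[1,0,0,0,0,0,0],[1,0,0,0,0,0,0],[1,0,0,0,0,0,0]]' 40
python3 -c "
from h import *
to(.512,.242,.043)"
```

```text
time: 2.75
ee_pos: [0.5105, 0.2411, 0.041]
ee_rot: [-1.154, -1.285, 1.292]
contact_force: [0.1, -0.3, -0.1]
opening: 0.0871
time: 3.42
ee_pos: [0.5128, 0.2407, 0.0437]
ee_rot: [-1.157, -1.288, 1.288]
contact_force: [-0.4, 0.6, 0.2]
opening: 0.0414
t 3.42 pos [0.5128 0.2407 0.0437] yawx 96.1 downtilt [ 0. -1. -0.] F [-0.4  0.6  0.2] open 0.0414 -> tool mm [1.4 0.7 0.6]
```

```bash
python3 -m crank '[[1,0,0,0,0,0,0],[1,0,0,0,0,0,0],[1,0,0,0,0,0,0],[1,0,0,0,0,0,0],[1,0,0,0,0,0,0],[1,0,0,0,0,0,0],[1,0,0,0,0,0,0],[1,0,0,0,0,0,0]]' 40
python3 -m crank '[[1,0,-10,0,0,0,0],[1,0,-20,0,0,0,0],[1,0,-30,0,0,0,0],[1,0,-30,0,0,0,0],[1,0,0,0,0,0,0],[1,0,0,0,0,0,0]]'
python3 - <<'E'
from h import *
c=bot.camera("side");cv2.imwrite("pics/s2.png",c["img"][:,:,::-1])
c=bot.camera("wrist");cv2.imwrite("pics/w2.png",c["img"][:,:,::-1])
to(.5,.2,.13)
for u,v in [(302,112)]: pass
E
```

```text
time: 4.08
ee_pos: [0.5126, 0.2406, 0.0434]
ee_rot: [-1.156, -1.287, 1.288]
contact_force: [-0.1, 0.1, -3.3]
opening: 0.0199
time: 4.58
ee_pos: [0.514, 0.2413, 0.1361]
ee_rot: [-1.158, -1.292, 1.284]
contact_force: [-0.1, -1.6, -3.4]
opening: 0.0198
t 4.68 pos [0.5123 0.2405 0.1332] yawx 96.1 downtilt [-0.    -1.     0.001] F [-0.2  0.  -2.6] open 0.0197 -> tool mm [-38.9   3.2  16.5]
```

View pics/w2.png

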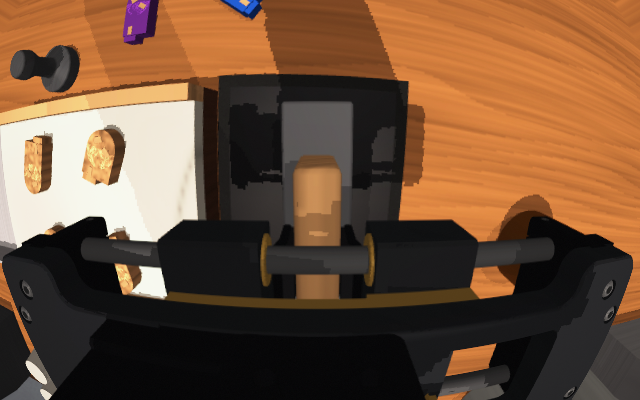

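View pics/s2.png

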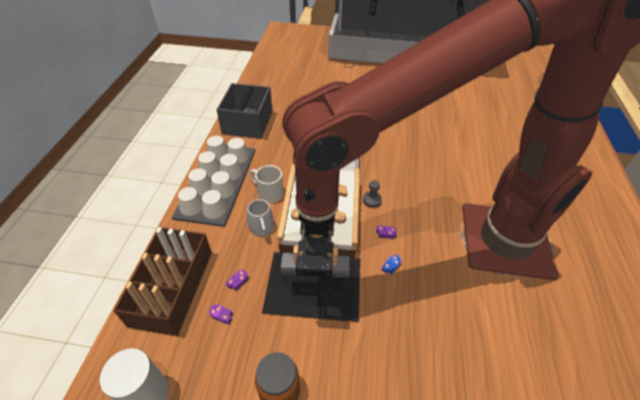

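```bash
python3 -m crank '[[1,0,0,0,0,0.035,0],[1,0,0,0,0,0,0]]' >/dev/null
python3 -c "
from h import *
to(.528,.138,.1333)"
```

```text
t 4.85 pos [0.5119 0.2402 0.1322] yawx 94.0 downtilt [-0.001 -1.     0.002] F [-0.3 -0.2 -2.1] open 0.0196 -> tool mm [-103.1   -1.    -8.9]
```

```bash
python3 -m crank '[[1,-15,0,-2,0,0,0],[1,-25,0,-2,0,0,0],[1,-25,0,-2,0,0,0],[1,-25,0,-2,0,0,0],[1,-13,0,-1,0,0,0],[1,0,0,0,0,0,0],[1,0,0,0,0,0,0],[1,0,0,0,0,0,0]]'
python3 - <<'E'
from h import *
c=bot.camera("wrist");cv2.imwrite("pics/w3.png",c["img"][:,:,::-1])
c=bot.camera("scene");a=c["img"][150:290,230:420,::-1];cv2.imwrite("pics/sc3.png",cv2.resize(a,None,fx=4,fy=4,interpolation=cv2.INTER_CUBIC))
to(.528,.138,.1012)
E
```

```text
time: 5.52
ee_pos: [0.5287, 0.1399, 0.1332]
ee_rot: [-1.173, -1.263, 1.263]
contact_force: [-0.3, 0.4, -2.5]
opening: 0.0197
t 5.62 pos [0.5287 0.1401 0.1333] yawx 94.3 downtilt [ 0.    -1.     0.001] F [-0.2  0.2 -1.5] open 0.0196 -> tool mm [-2.1 32.1  0.9]
```

View pics/w3.png

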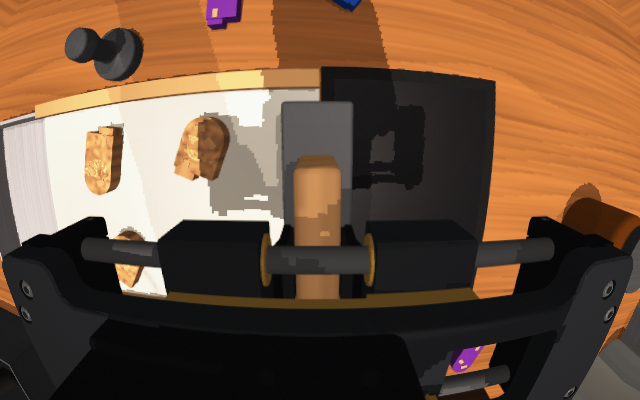

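View pics/sc3.png

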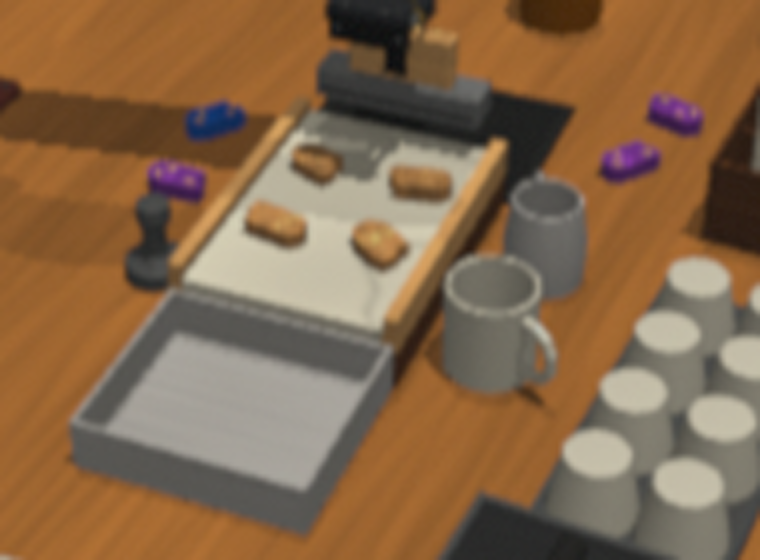

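```bash
python3 - <<'E'
from h import *
c=bot.camera("wrist");a=c["img"][50:200,20:360,::-1];cv2.imwrite("pics/w3c.png",cv2.resize(a,None,fx=2.3,fy=2.3,interpolation=cv2.INTER_CUBIC))
for u,v,z in [(150,102,.06),(250,90,.06),(80,112,.06),(150,88,.074),(283,101,.124),(351,101,.124)]: print(u,v,wz(c,u,v,z).round(4))
c=bot.camera("scene")
for u,v,z in [(230+490/4,150+152/4,.074),(230+392/4,150+318/4,.074),(230+507/4,150+148/4,.074),(230+408/4,150+325/4,.074)]: print("far lip",onz(c,u,v,z).round(4))
for u,v,z in [(230+319/4,150+57/4,.124),(230+490/4,150+92/4,.124),(230+487/4,150+128/4,.094)]: print("foot",onz(c,u,v,z).round(4))
E
```

```text
150 102 [ 0.4491 -0.0061  0.06  ]
250 90 [0.44   0.0815 0.06  ]
80 112 [ 0.4545 -0.0896  0.06  ]
150 88 [0.4387 0.0015 0.074 ]
283 101 [0.4516 0.1151 0.124 ]
351 101 [0.4488 0.1525 0.124 ]
far lip [0.6247 0.1309 0.074 ]
far lip [ 0.6467 -0.1246  0.074 ]
far lip [0.6362 0.1437 0.074 ]
far lip [ 0.6623 -0.127   0.074 ]
foot [0.4463 0.1365 0.124 ]
foot [0.6135 0.1521 0.124 ]
foot [0.6177 0.1383 0.094 ]
```

View pics/w3c.png

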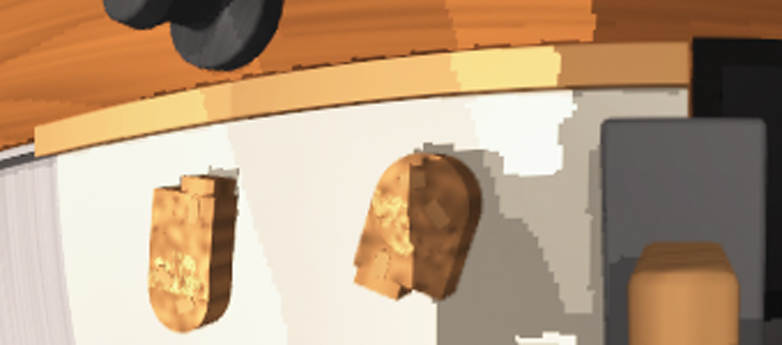

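```bash
python3 -m crank '[[1,0,12,0,0,0,0],[1,0,10,0,0,0,0],[1,0,6,0,0,0,0],[1,0,3,0,0,0,0],[1,0,0,0,0,0,0],[1,0,0,0,0,0,0]]'
python3 -c "
from h import *
to(.552,-.155,.1005)"
```

```text
time: 6.22
ee_pos: [0.5291, 0.1384, 0.1023]
ee_rot: [-1.174, -1.262, 1.263]
contact_force: [0.1, 0.3, -1.4]
opening: 0.0198
t 6.22 pos [0.5291 0.1384 0.1023] yawx 94.1 downtilt [-0. -1.  0.] F [ 0.1  0.3 -1.4] open 0.0198 -> tool mm [-294.3    1.9   -1.8]
```

```bash
python3 -m crank '[[1,-6,1,0,0,0,0],[1,-12,0.5,0,0,0,0],[1,-12,0,0,0,0,0],[1,-12,0,0,0,0,0],[1,-12,0,0,0,0,0],[1,-12,0,0,0,0,0],[1,-12,0,0,0,0,0],[1,-12,0,0,0,0,0]]'
python3 -m crank '[[1,-12,0,0,0,0,0],[1,-12,0,0,0,0,0],[1,-12,0,0,0,0,0],[1,-12,0,0,0,0,0],[1,-12,0,0,0,0,0],[1,0,0,0,0,0,0]]'
python3 - <<'E'
from h import *
c=bot.camera("scene");a=c["img"][150:290,230:420,::-1];cv2.imwrite("pics/sc4.png",cv2.resize(a,None,fx=4,fy=4,interpolation=cv2.INTER_CUBIC))
to(.552,-.155,.1005)
E
```

```text
time: 6.88
ee_pos: [0.5357, 0.0474, 0.1012]
ee_rot: [-1.174, -1.262, 1.262]
contact_force: [0.0, 1.4, -2.4]
opening: 0.0198
time: 7.38
ee_pos: [0.54, -0.0145, 0.1011]
ee_rot: [-1.177, -1.259, 1.261]
contact_force: [0.1, 0.0, -2.2]
opening: 0.0199
t 7.43 pos [ 0.5399 -0.0129  0.101 ] yawx 94.0 downtilt [-0.001 -1.     0.   ] F [-0.6  1.3 -1.7] open 0.0199 -> tool mm [-142.6    0.6   -2.2]
```

View pics/sc4.png

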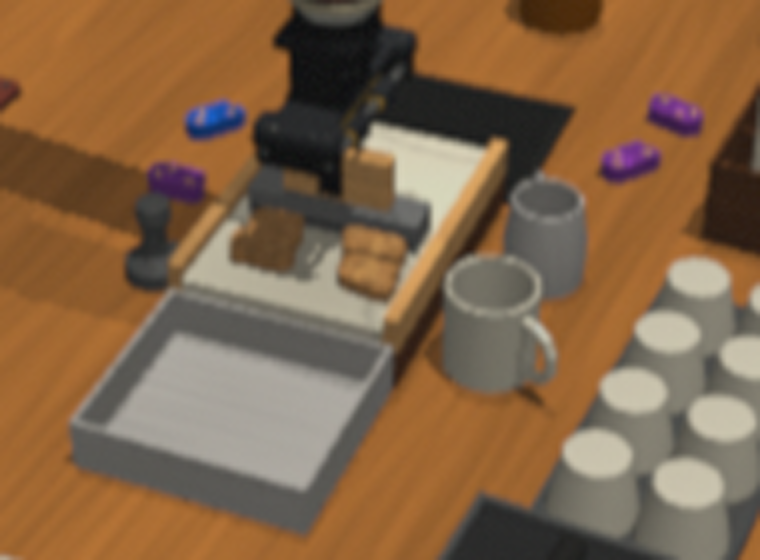

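```bash
python3 -m crank '[[1,-6,0,0,0,0,0],[1,-12,0,0,0,0,0],[1,-12,0,0,0,0,0],[1,-12,0,0,0,0,0],[1,-12,0,0,0,0,0],[1,-10,0,0,0,0,0],[1,-8,0,0,0,0,0],[1,-8,0,0,0,0,0]]' >/dev/null
python3 -m crank '[[1,-8,0,0,0,0,0],[1,-8,0,-1,0,0,0],[1,-8,0,-1,0,0,0],[1,-8,0,0,0,0,0],[1,-8,0,0,0,0,0],[1,-8,0,0,0,0,0],[1,-8,0,0,0,0,0],[1,0,0,0,0,0,0]]'
python3 - <<'E'
from h import *
c=bot.camera("scene");a=c["img"][150:290,230:420,::-1];cv2.imwrite("pics/sc5.png",cv2.resize(a,None,fx=4,fy=4,interpolation=cv2.INTER_CUBIC))
to(.552,-.155,.1005)
E
```

```text
time: 8.77
ee_pos: [0.5516, -0.1489, 0.1011]
ee_rot: [-1.176, -1.26, 1.261]
contact_force: [-0.5, -1.0, -2.5]
opening: 0.0198
t 8.82 pos [ 0.5516 -0.1478  0.1011] yawx 94.0 downtilt [-0. -1.  0.] F [ 0.   0.4 -2.6] open 0.0197 -> tool mm [-7.2  0.6  0.1]
```

View pics/sc5.png

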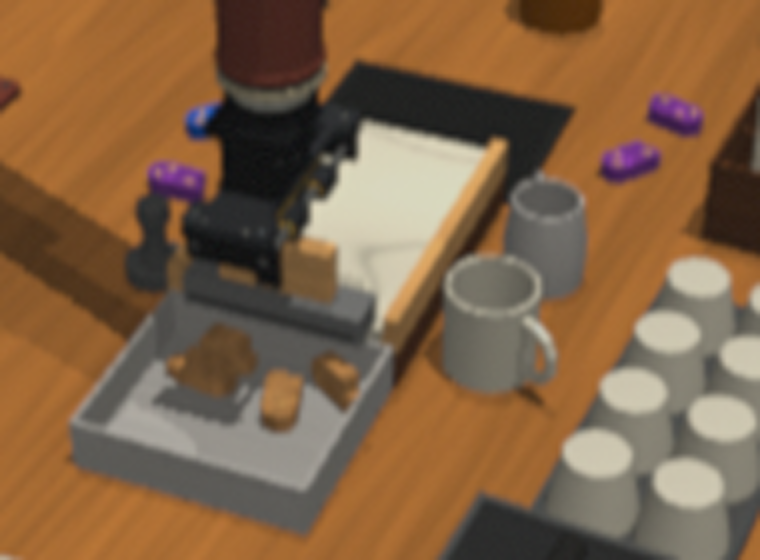

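```bash
python3 -m crank '[[1,-6,0,0,0,0,0],[1,-6,0,0,0,0,0],[1,0,0,0,0,0,0],[1,0,0,0,0,0,0],[1,0,0,0,0,0,0],[1,0,0,0,0,0,0]]'
python3 - <<'E'
from h import *
c=bot.camera("scene");a=c["img"][150:290,230:420,::-1];cv2.imwrite("pics/sc6.png",cv2.resize(a,None,fx=4,fy=4,interpolation=cv2.INTER_CUBIC))
c=bot.camera("wrist");cv2.imwrite("pics/w6.png",c["img"][:,:,::-1])
E
```

```text
time: 9.32
ee_pos: [0.5526, -0.1581, 0.101]
ee_rot: [-1.174, -1.263, 1.262]
contact_force: [-0.9, -0.1, -2.2]
opening: 0.0199
```

View pics/sc6.png

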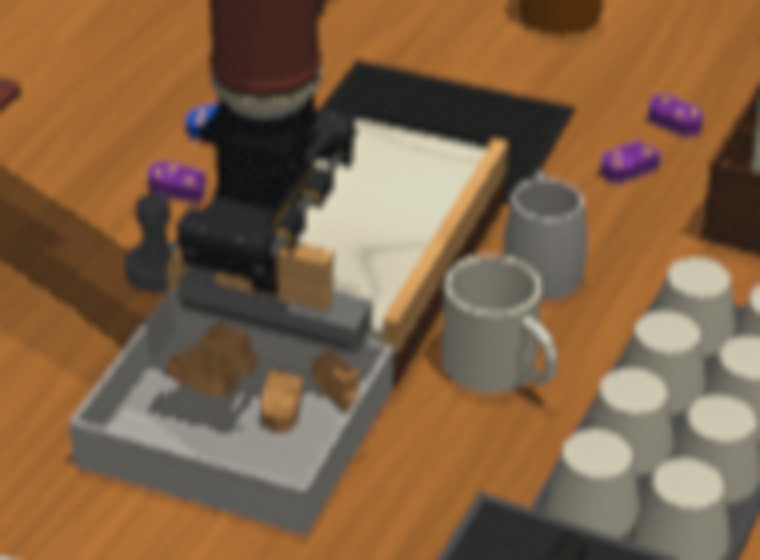

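View pics/w6.png

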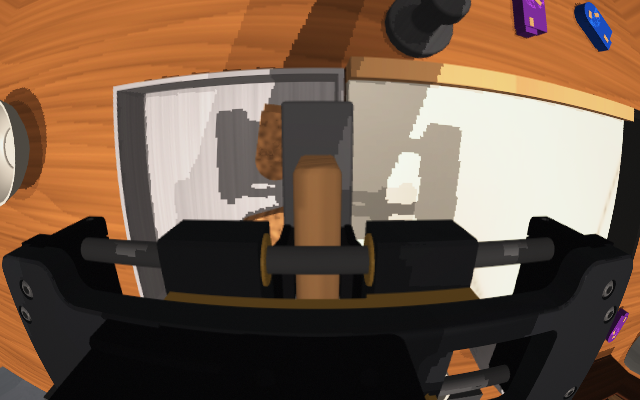

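```bash
python3 -m crank '[[1,6,-8,0,0,0,0],[1,15,-10,0,0,0,0],[1,25,-10,0,0,0,0],[1,30,0,0,0,0,0],[1,30,0,0,0,0,0],[1,0,0,0,0,0,0],[1,0,0,0,0,0,0]]'
python3 - <<'E'
from h import *
c=bot.camera("scene");a=c["img"][190:290,230:350,::-1];cv2.imwrite("pics/sc7.png",cv2.resize(a,None,fx=6,fy=6,interpolation=cv2.INTER_CUBIC))
c=bot.camera("wrist");cv2.imwrite("pics/w7.png",c["img"][:,:,::-1])
E
```

```text
time: 10.0
ee_pos: [0.5451, -0.05, 0.1297]
ee_rot: [-1.172, -1.266, 1.264]
contact_force: [0.1, -0.3, -2.3]
opening: 0.0199
```

View pics/sc7.png

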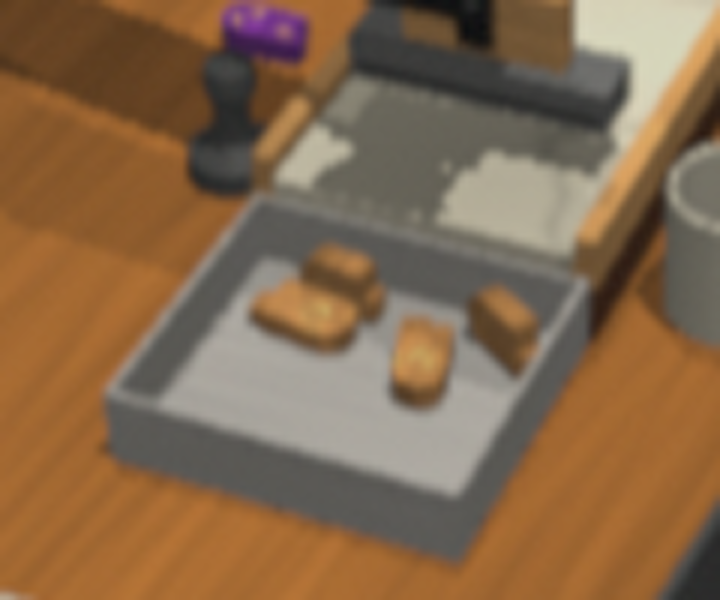

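View pics/w7.png

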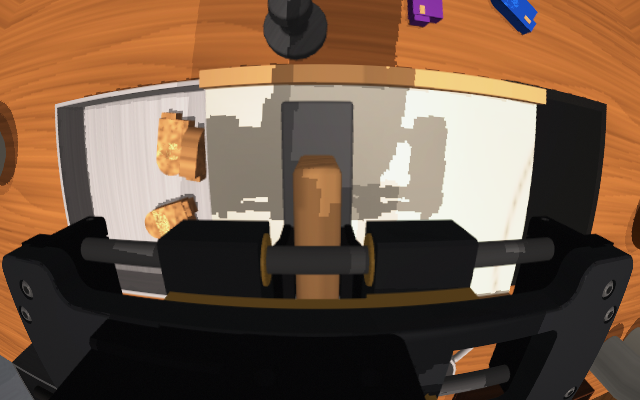

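```bash
python3 -c "
from h import *
to(.521,.230,.1297)"
python3 -m crank '[[1,15,0,0,0,0,0],[1,28,0,0.2,0,0,0],[1,30,0,0.2,0,0,0],[1,30,0,0.2,0,0,0],[1,30,0,0.2,0,0,0],[1,30,0,0.2,0,0,0],[1,30,0,0.2,0,0,0],[1,30,0,0.2,0,0,0]]'>/dev/null
python3 -m crank '[[1,30,0,0,0,0,0],[1,20,0,0,0,0,0],[1,7,0,0,0,0,0],[1,0,0,0,0,0,0],[1,0,0,0,0,0,0]]'
python3 -c "
from h import *
to(.521,.230,.0434)"
```

```text
t 10.1 pos [ 0.545  -0.0531  0.1295] yawx 94.1 downtilt [-0. -1. -0.] F [-0.1 -0.1 -2.4] open 0.0199 -> tool mm [284.1  -0.3   3.5]
time: 11.18
ee_pos: [0.5239, 0.2247, 0.129]
ee_rot: [-1.176, -1.261, 1.262]
contact_force: [0.4, -0.4, -2.5]
opening: 0.0195
t 11.18 pos [0.5239 0.2247 0.129 ] yawx 94.1 downtilt [-0.001 -1.     0.   ] F [ 0.4 -0.4 -2.5] open 0.0195 -> tool mm [ 5.6 85.6  2.5]
```

```bash
python3 -m crank '[[1,3,25,1,0,0,0],[1,2,25,1,0,0,0],[1,0,18,0,0,0,0],[1,0,9,0,0,0,0],[1,0,5,0,0,0,0],[1,0,2,0,0,0,0],[1,0,0,0,0,0,0],[1,0,0,0,0,0,0]]'
python3 -c "
from h import *
to(.521,.230,.0434)"
```

```text
time: 11.85
ee_pos: [0.5219, 0.2311, 0.0461]
ee_rot: [-1.175, -1.263, 1.261]
contact_force: [0.2, 0.3, -1.8]
opening: 0.0197
t 11.85 pos [0.5219 0.2311 0.0461] yawx 94.1 downtilt [ 0.001 -1.    -0.001] F [ 0.2  0.3 -1.8] open 0.0197 -> tool mm [-1.   2.7  1. ]
```

```bash
python3 -m crank '[[1,0,1.5,0,0,0,0],[1,0,1,0,0,0,0],[1,0,0,0,0,0,0],[1,0,0,0,0,0,0]]'
python3 -m crank '[[1,0,0.5,0,0,0,0],[1,0,0,0,0,0,0],[1,0,0,0,0,0,0]]'
```

```text
time: 12.18
ee_pos: [0.5216, 0.2315, 0.0433]
ee_rot: [-1.175, -1.263, 1.261]
contact_force: [0.9, 0.2, 1.8]
opening: 0.0195
time: 12.43
ee_pos: [0.5216, 0.2315, 0.0433]
ee_rot: [-1.175, -1.263, 1.261]
contact_force: [-2.0, -1.2, 9.2]
opening: 0.0196
```

Contact with the mat (the force is now upward): release slowly, then rise.

```bash
python3 -m crank '[[0.3,0,-0.5,0,0,0,0],[-0.3,0,0,0,0,0,0],[-1,0,0,0,0,0,0],[-1,0,0,0,0,0,0],[-1,0,0,0,0,0,0],[-1,0,0,0,0,0,0],[-1,0,0,0,0,0,0],[-1,0,0,0,0,0,0]]'
python3 -m crank '[[-1,0,0,0,0,0,0],[-1,0,0,0,0,0,0],[-1,0,0,0,0,0,0],[-1,0,0,0,0,0,0],[-1,0,0,0,0,0,0],[-1,0,0,0,0,0,0],[-1,0,0,0,0,0,0],[-1,0,0,0,0,0,0]]'
```

```text
time: 13.1
ee_pos: [0.521, 0.2312, 0.0425]
ee_rot: [-1.174, -1.262, 1.262]
contact_force: [0.1, 0.7, 0.2]
opening: 0.0652
time: 13.77
ee_pos: [0.521, 0.2312, 0.0426]
ee_rot: [-1.174, -1.262, 1.262]
contact_force: [0.2, -0.7, -0.1]
opening: 0.0867
```

```bash
python3 -m crank '[[-1,0,-15,0,0,0,0],[-1,0,-30,0,0,0,0],[-1,0,-35,0,0,0,0],[-1,0,-35,0,0,0,0],[-1,0,-35,0,0,0,0],[-1,0,-35,0,0,0,0],[-1,0,0,0,0,0,0],[-1,0,0,0,0,0,0]]'
python3 - <<'E'
from h import *
c=bot.camera("wrist");cv2.imwrite("pics/w8.png",c["img"][:,:,::-1])
for u,v,z in [(248,88,.004),(387,91,.004)]: pass
c=bot.camera("side");a=c["img"][100:330,210:420,::-1];cv2.imwrite("pics/s8.png",cv2.resize(a,None,fx=2.5,fy=2.5,interpolation=cv2.INTER_CUBIC))
c=bot.camera("scene");a=c["img"][150:350,170:420,::-1];cv2.imwrite("pics/sc8.png",cv2.resize(a,None,fx=3,fy=3,interpolation=cv2.INTER_CUBIC))
o=bot.get_obs();print(o['time'],o['contact_force'],o['ee_pos'])
E
```

```text
time: 14.43
ee_pos: [0.5221, 0.2317, 0.2299]
ee_rot: [-1.175, -1.266, 1.259]
contact_force: [-0.1, 0.6, -1.0]
opening: 0.0872
14.5833 [-0.69249678  0.27218957  0.07617017] [0.52038638 0.23093628 0.22623211]
```

View pics/w8.png

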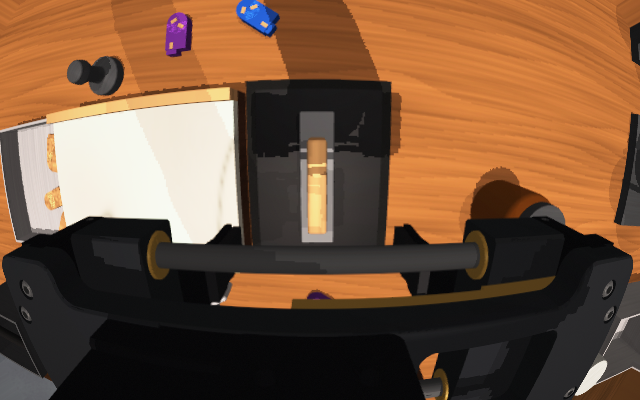

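View pics/s8.png

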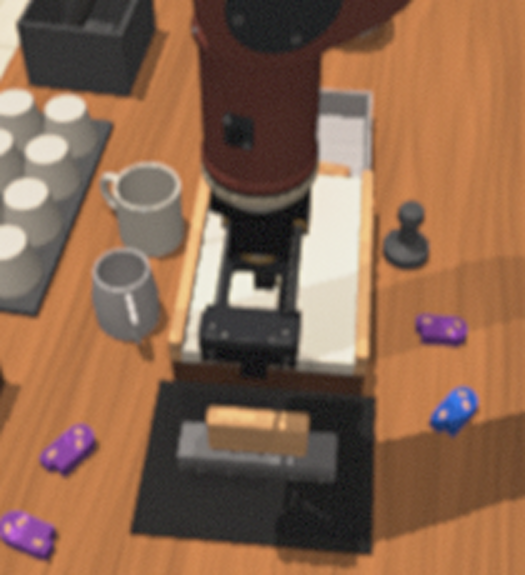

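View pics/sc8.png

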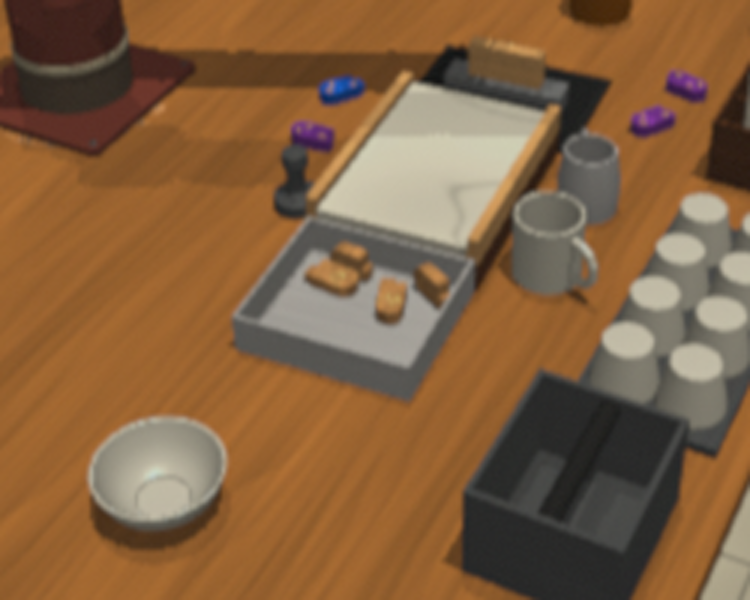

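```bash
python3 -m crank '[[-1,0,0,0,0,0,0],[-1,0,0,0,0,0,0],[-1,0,0,0,0,0,0]]'; python3 -c "
from bench import bot
print(bot.job_done())"
```

```text
time: 14.83
ee_pos: [0.5207, 0.231, 0.2267]
ee_rot: [-1.174, -1.261, 1.263]
contact_force: [-0.4, -1.3, -0.1]
opening: 0.0869
the job is handed in; nothing more can be done
None
```

I picked up the scraper by its grip and wiped the four brown pieces along the slab into the pan in one pass. I then stood the scraper back on its mat, let go and handed the job in at about 15 s of the 53 s allowed.

- **Pieces:** the last scene picture shows all four inside the pan walls and the marble empty. One or two lie at an angle. I did not measure their heights; I judged them by eye against the rim.
- **Scraper:** it looks upright in the wrist and side pictures. The gripper let go at (0.521, 0.231), within a few mm of the mat's middle, which I measured at (0.522, 0.228).
- **Bystanders and robot:** the mug, jug, tamper and bowl look unmoved by eye. The jar was only partly in the last views, and the arm never came near it. The gripper ended open about 185 mm above its release height, with only small force readings of about 1 N.
- **Disagreement:** the cameras put the slab's turn at 4.1 to 4.9 degrees and its centre line 2 to 4 mm apart. I used the values in between, which left about 10 mm each side of the scraper in the channel.

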